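# Cycle the lever of a recipe file

### The job

Two recipe files lie on the counter; the rings of the larger one were left ajar and do not meet. Lift its lever all the way up so that the rings swing wide open, then press the same lever down again until it lies fully home and the rings are shut. Let go of it, and leave the lever of the smaller file as it is.

Things in the scene. Friction and masses are not known exactly. Their poses are not given: they have to be found in the camera images.
- large_lever (a joint): Angle (rad) of the larger file's steel lever: 0 = level, fully home, rings shut; 1.4 = up at its stop, nearly upright, rings wide open. It starts at 0.2 to 0.45. A stiff hinge without a catch: about 1.5 N at the tip moves it and it stays where it is left. The two arched rings are linked to it and swing by 0.7 times its angle.
- large_tip (a point): Centre of the finger bar at the lever's free end: steel, 14 mm in diameter, 24 mm long, parallel to the hinge axis and 80 mm from it; pinch its two ends from above, it can turn between the fingers. Lever home: 34 mm above the counter, 29 mm above bare board. The lever strip is 12 mm wide, 4 mm thick. Axes turn with the lever: x from tip to hinge, y along the bar.
- large_hinge (a point): On the hinge axis, mid lever, 34 mm above the counter. Axes of the larger file: z up, y along the hinge, -x towards the tip when home; yaw within 0.3 rad. The file is fixed, on the left or right: black board 280 (x) by 200 by 5 mm, centre 45 mm to +x and 60 mm to -y of here, with white cards (top at 17 mm) and ring pairs 40 and 120 mm to +x, up to 65 mm high.
- small_tip (a point): Centre of the finger bar (14 mm in diameter, 17 mm long) at the end of the 58 mm lever of the smaller file, a black board 190 by 140 mm of the same make, fixed on the other side of the counter's middle. Its lever lies home, 34 mm above the counter, and is to be left there.

How it is judged:
On the way, in this order (a step that is already met when the one before it is completed fails the run):
1. the larger file's lever is lifted up (beyond 1.1 rad) and its rings are wide open (value of joint large_lever above 1.1 rad), for 0.2 s.
2. the larger file's lever is pressed down home again (below 0.12 rad) (value of joint large_lever below 0.12 rad), for 0.2 s.
At the end, for the whole second after the job is handed in: The larger file's lever, after having been lifted beyond 1.1 rad, lies home (below 0.12 rad, rings shut), and the tip of the smaller file's lever is within 15 mm of where it started (value of joint large_lever below 0.12 rad and distance of small_tip from where it was at the start of the episode below 0.015 m); the robot touches nothing.
It fails at once if the smaller file's lever is moved (its tip by more than 15 mm) (distance of small_tip from where it was at the start of the episode above 0.015 m).
It also fails if it takes over 40 s, if anything falls off the work surface, if the arm or the gripper's body presses on something with over 40 N, if the wrist force passes 120 N, or if a joint passes its speed limit or range.

### The arm

A 6-joint arm with a two-finger parallel gripper is mounted at the origin on the work surface. World frame = base frame: x ahead of the robot, y to its left, z up, the work surface at z = 0. Lengths are in m, angles in rad, forces in N, time in s.
With the tool pointing down it reaches from about 0.275 to 0.875 m from the base axis. Payload 12.5 kg.
Tool frame: the origin (TCP) lies at the centre of the arm's flange, where the gripper is bolted on; the fingertips stand 173 mm ahead of it and the grasp point (between the pads) lies 155 mm ahead of it; z points along the fingers, y is the direction in which the jaws open and shut (so a half turn about z gives the same grasp; the last joint's range is limited). The gripper opens to 85 mm and grips with 20 to 120 N. Pads are 22 mm wide; open, the fingers measure 114 mm over their backs; the gripper's body (76 mm by 85 mm) begins 54 mm behind the grasp point. The pads swing forward as they close: fully open they stand 13 mm farther back than shut.
Start: joints at [-1.317, 0.351, 1.652, -0, 1.139, -0.085], TCP at [0.183, -0.519, 0.405] pointing down, gripper open.
Joint ranges: [-2.75, 2.75], [-0.79, 2.1], [0.01, 2.65], [-1.57, 4.71], [0.07, 3.14], [-2.87, 2.87]. Speed limits (rad/s): [2.22, 2.22, 2.79, 3.14, 3.14, 3.14].

### API

Orientations are given as [roll, pitch, yaw] about the fixed x, y, z axes, in that order (R = Rz(yaw) Ry(pitch) Rx(roll)).
In Python, from plant import ctrl, imaging gives the robot as it stands.
- The arm moves only by the tool move_arm, never from a script. Its argument "moves" is a list of rows, each a list of 3 entries, a list of its own where there are three numbers: the shift along the tool's x, y, z in m, then the turn, a rotation vector about the tool's x, y, z in units of 5 degrees (1.0 is 5 degrees), then the finger opening in m, from 0 to 0.0854. A call has 1 to 20 rows; each row shifts and turns the pose as measured when the row begins, along the tool's axes as they then stand; what a row does not reach is not made up. A row lasts 1/8 s, in which the tool goes at most 62.5 mm and 10.7 degrees, less where a joint would pass 70% of its speed; a pose out of reach is approached as far as the arm can. A call with a gripper value outside its range is refused whole. The fingers move at their own pace and stop on an object; "force" is the grip in N (left out, the last holds). Time passes only in rows, so rows that do not move let the fingers close. It gives the time, the measured TCP pose, the force and the opening at its end, in the units of the state.
- ctrl.get_obs(): the state, without advancing time (a new reading comes with each control period).
- imaging.read_camera(name): name is "side" or "top"; returns the picture (420x560x3 uint8, red, green, blue); there is no depth.
- imaging.camera_info(name): a dict with "fx", "fy", "cx", "cy" (pixels), "view" (4x4, takes a point from world to camera coordinates). Camera axes: x right, y down, z forward; pixel columns grow to the right and rows downward; lengths in m; the calibration is good to about 2 mm. A picture is of the moment at which its call begins. camera_info takes no time and is no camera call.
- ctrl.close_job(): hands the job in, once; it reports no verdict.
The state is a dict: "time_s": time; "joint_positions": joint angles; "dq": joint speeds; "effort": joint torques, N m; "tcp_pos": TCP position; "eef_rot": TCP orientation; "contact_force": force on the tool from outside, world axes, zero at the start; "torque": the same for the moment, N m; "gripper_width": opening from 0.0 (shut) to 1.0 (fully open).
Only numpy, scipy, OpenCV 4.12 (cv2) and the standard library are available. Lean on these libraries where they do the work, as an engineer would, in place of code of your own. Each camera call takes 0.05 s, during which the arm holds its last target. There are 200 camera calls.

## Working session

There is one attempt and no reset: what is moved stays moved. The work goes in short steps, Python scripts to look and compute and a tool call to move; the robot and the scene stay as the last step left them, time stands still between calls to the robot, and variables do not carry over. Pictures are saved under pics/ and viewed, about 8 in all and at most 12, crops included, and the job is handed in when it is done.

Besides the shell and the picture viewer there is one more tool, called after "Emit:" by a JSON object that holds its "api" and its "payload", one argument or row to a line. move_arm: Moves the arm, as the interface text tells. Its arguments: {"type":"object","properties":{"moves":{"type":"array"},"force":{"type":"number"}},"required":["moves"]}

```bash
mkdir -p pics; ls
python3 - <<'E'
from plant import ctrl, imaging
import cv2, numpy as np
for n in("top","side"):
    im=imaging.read_camera(n); cv2.imwrite(f"pics/{n}0.png",im[:,:,::-1])
    i=imaging.camera_info(n); print(n,i["fx"],i["fy"],i["cx"],i["cy"],np.round(np.array(i["view"]),4).tolist())
print(ctrl.get_obs())
E
```

```text
pics
top 488.11240536328904 488.11240536328904 289.2468702243559 214.94296525789295 [[0.0119, -0.9998, 0.0166, 0.0188], [-0.981, -0.0149, -0.1936, 0.517], [0.1938, -0.014, -0.9809, 0.7928], [0.0, 0.0, 0.0, 1.0]]
side 518.2033433136469 518.2033433136469 286.6570572719757 214.56364974220824 [[-0.9186, -0.3947, 0.0202, 0.4849], [-0.2911, 0.6412, -0.71, 0.1907], [0.2673, -0.6581, -0.7039, 0.8433], [0.0, 0.0, 0.0, 1.0]]
{'time_s': 0.1, 'joint_positions': array([-1.31659424e+00,  3.51192087e-01,  1.65232566e+00,  5.79365047e-06,
        1.13908336e+00, -8.46010359e-02]), 'dq': array([ 0.00031564, -0.00134359, -0.00148516, -0.00202975,  0.00061982,
       -0.00029352]), 'effort': array([ 8.62474317e-04, -5.06834650e+01, -2.91875017e+01, -3.67237419e-05,
        2.64964248e-03,  3.29218551e-05]), 'tcp_pos': array([ 0.18279517, -0.51862552,  0.40421992]), 'eef_rot': array([-3.14058825e+00, -9.04551497e-05,  3.38800652e-01]), 'contact_force': array([0.2675228 , 0.425241  , 1.07147115]), 'torque': array([ 0.04082173, -0.02668811,  0.0266758 ]), 'gripper_width': 0.9973984925112331}
```

View pics/top0.png

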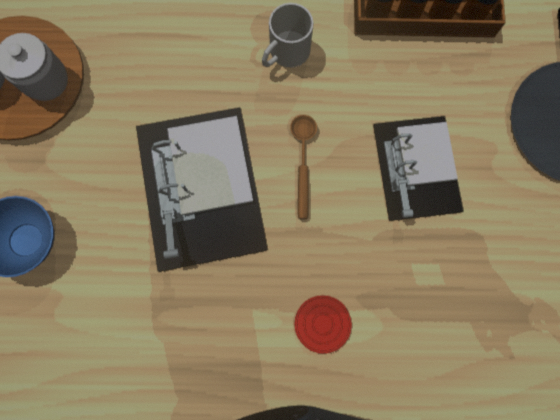

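View pics/side0.png

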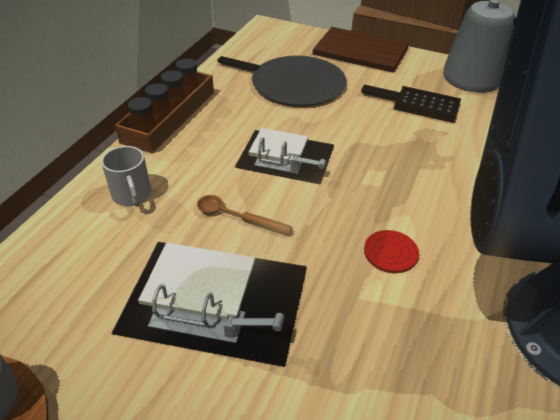

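Top view: the larger file is on the left, with board corners at about (138,126), (241,109), (267,251), (157,270) and its bar near (171,254). In the side view the bar is near (278,321). I'll fit the file pose from the corners and check it on enlarged crops.

```bash
cat > h.py <<'E'
import numpy as np, cv2
from plant import ctrl, imaging
from scipy.optimize import least_squares
def proj(n,P):
    i=imaging.camera_info(n);V=np.array(i["view"]);c=np.atleast_2d(P)@V[:3,:3].T+V[:3,3]
    return np.c_[i["fx"]*c[:,0]/c[:,2]+i["cx"],i["fy"]*c[:,1]/c[:,2]+i["cy"]]
def W(p,L): # p=hinge x,y,yaw ; L file coordinates (z world)
    c,s=np.cos(p[2]),np.sin(p[2]);L=np.atleast_2d(np.array(L,float))
    return np.c_[p[0]+c*L[:,0]-s*L[:,1],p[1]+s*L[:,0]+c*L[:,1],L[:,2]]
def tip(p,a): return W(p,[[-.08*np.cos(a),0,.034+.08*np.sin(a)]])
def bar(p,a): return W(p,[[-.08*np.cos(a),y,.034+.08*np.sin(a)] for y in(-.012,.012)])
B=[[.185,.04,.005],[.185,-.16,.005],[-.095,-.16,.005],[-.095,.04,.005]]
E
python3 - <<'E'
from h import *
T=np.array([[138,126],[241,109],[267,251],[157,270]],float)
S=np.array([[155,244],[307,266],[293,359],[117,334]],float) # side: find matching order
im={n:cv2.imread(f"pics/{n}0.png") for n in("top","side")}
# side corners: far-left.. order determined by projection
f=lambda p:(proj("top",W(p,B))-T).ravel()
p=least_squares(f,[.5,.2,0]).x; print("top fit",p,f(p).round(1))
print("side proj",proj("side",W(p,B)).round(0).tolist())
g=lambda q:np.r_[proj("top",tip(p,q[0]))[0]-[171,254],proj("side",tip(p,q[0]))[0]-[278,321]]
q=least_squares(g,[.3]).x; print(q,g(q).round(1))
out=[]
for n,(x,y) in(("top",(171,230)),("side",(260,310))):
    k=7;c=im[n][y-40:y+40,x-28:x+28] if n=="top" else im[n][y-40:y+40,x-28:x+28]
    c=cv2.resize(c,None,fx=k,fy=k,interpolation=cv2.INTER_CUBIC)
    for a,col in((.2,(0,0,255)),(.45,(0,255,0))):
        for u in proj(n,bar(p,a)): cv2.circle(c,tuple(int(v) for v in ((u-[x-28,y-40]+.5)*k)),3,col,-1)
    for t in range(0,80,10): cv2.putText(c,str(y-40+t),(0,t*k+8),0,.4,(255,0,255))
    for t in range(0,56,10): cv2.putText(c,str(x-28+t),(t*k,12),0,.4,(255,0,255))
    out.append(c)
cv2.imwrite("pics/z1.png",np.hstack(out))
E
```

```text
top fit [0.52032443 0.23850475 0.19485121] [-1.  -1.2  1.  -1.6  0.6  0.6 -0.6  1.8]
side proj [[112.0, 332.0], [160.0, 241.0], [309.0, 268.0], [285.0, 368.0]]
[0.36075282] [-0.8 -1.2  0.1  1.1]
```

View pics/z1.png

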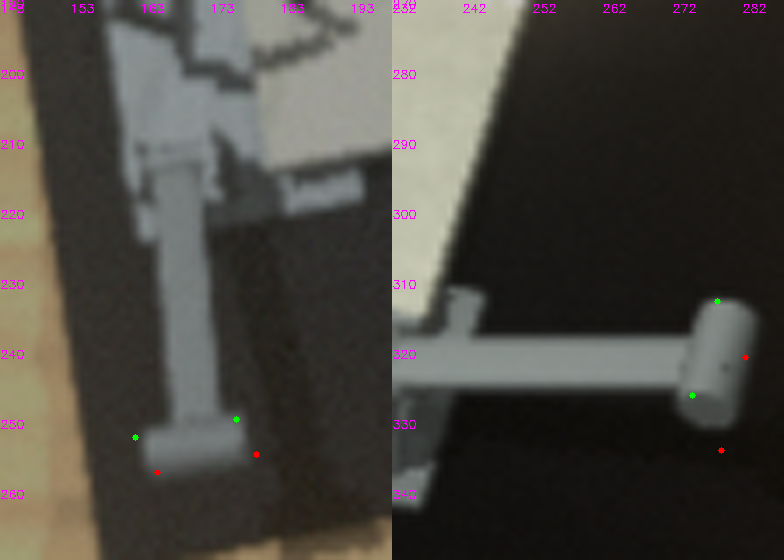

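The crop puts the bar centre at top (170.5,253.6) and side (277.9,321.4), between the projections for 0.2 and 0.45 rad. Next I'll refine the pose with both views together.

```bash
cat >> h.py <<'E'
def toolshift(P,roty=None): # world goal of grasp point -> shift in tool axes
    from scipy.spatial.transform import Rotation as R
    o=ctrl.get_obs();M=R.from_euler("xyz",o["eef_rot"]).as_matrix()
    return M.T@(np.array(P)-(o["tcp_pos"]+M[:,2]*.155))
E
python3 - <<'E'
from h import *
T=np.array([[138,126],[241,109],[267,251],[157,270]],float)
S=np.array([[117,334],[155,244],[307,266],[281,359]],float)
tt,ts=np.array([170.5,253.6]),np.array([277.9,321.4])
X=least_squares(lambda X:np.r_[proj("top",X)[0]-tt,proj("side",X)[0]-ts],[.44,.22,.06]);print("tri tip",X.x.round(4),X.fun.round(2))
def g(q): return np.r_[(proj("top",W(q,B))-T).ravel()*.7,(proj("side",W(q,B))-S).ravel()*.2,2*(proj("top",tip(q,q[3]))[0]-tt),2*(proj("side",tip(q,q[3]))[0]-ts)]
r=least_squares(g,[.52,.24,.19,.36]);print(r.x.round(4),r.fun.round(1))
print("tip",tip(r.x,r.x[3]).round(4))
# bar yaw from top bar ends
print(proj("top",bar(r.x,r.x[3])),ctrl.get_obs()["tcp_pos"],toolshift(tip(r.x,r.x[3])[0]+[0,0,.1]).round(4))
E
```

```text
tri tip [0.4466 0.2234 0.063 ] [-0.1  -0.63  0.54  0.16]
[0.5199 0.2381 0.1983 0.3667] [-0.8 -0.6  0.6 -1.1  0.7  0.3 -0.1  1.4 -1.  -0.3  1.  -0.6  0.4  0.3
  0.9  1.7 -0.  -1.4  0.9  0.4]
tip [[0.4467 0.2234 0.0627]]
[[177.63077685 251.59332887]
 [163.32142982 254.22108647]] [ 0.18279517 -0.51862552  0.40421992] [ 0.4955 -0.6119  0.0872]
```

Emit:
{"api": "move_arm", "payload": {
  "moves": [
    [[0,0,0],[0,0,1.6],0.085],
    [[0.029,-0.048,0],[0,0,0],0.085],
    [[0.029,-0.048,0],[0,0,0],0.085],
    [[0.029,-0.048,0],[0,0,0],0.085],
    [[0.029,-0.048,0],[0,0,0],0.085],
    [[0.029,-0.048,0],[0,0,0],0.085],
    [[0.029,-0.048,0],[0,0,0],0.085],
    [[0.029,-0.048,0],[0,0,0],0.085],
    [[0.029,-0.048,0],[0,0,0],0.085],
    [[0.029,-0.048,0],[0,0,0],0.085],
    [[0.029,-0.048,0],[0,0,0],0.085],
    [[0.029,-0.048,0],[0,0,0],0.085],
    [[0.029,-0.048,0],[0,0,0],0.085],
    [[0,0,0],[0,0,0],0.085]
  ],
  "force": 60
}}

```text
time_s: 1.85
tcp_pos: [0.4177, 0.1344, 0.4039]
eef_rot: [-3.139, -0.002, 0.192]
contact_force: [0.5, -0.5, -0.3]
gripper_width: 0.998
```

Run:
```python
from h import *
o=ctrl.get_obs();print(o["time_s"],o["tcp_pos"].round(4),o["eef_rot"].round(4),toolshift([.4467,.2234,.063]).round(4))
```

```text
1.85 [0.4177 0.1344 0.4039] [-3.1391e+00 -1.9000e-03  1.9240e-01] [ 0.0448 -0.081   0.1862]
```

Emit:
{"api": "move_arm", "payload": {
  "moves": [
    [[0.023,-0.041,0.03],[0,0,0],0.085],
    [[0.022,-0.04,0.03],[0,0,0],0.085],
    [[0,0,0.04],[0,0,0],0.06],
    [[0,0,0],[0,0,0],0.06],
    [[0,0,0],[0,0,0],0.06]
  ]
}}

```text
time_s: 2.48
tcp_pos: [0.4476, 0.2228, 0.303]
eef_rot: [-3.14, -0.003, 0.191]
contact_force: [0.5, 0.5, -0.5]
gripper_width: 0.704
```

Run:
```python
from h import *
o=ctrl.get_obs();print(o["time_s"],o["tcp_pos"].round(4),o["eef_rot"].round(4),toolshift([.4467,.2234,.063]).round(4))
```

```text
2.475 [0.4476 0.2228 0.303 ] [-3.1401e+00 -2.9000e-03  1.9060e-01] [-0.0014 -0.0004  0.085 ]
```

Emit:
{"api": "move_arm", "payload": {
  "moves": [
    [[-0.001,0,0.04],[0,0,0],0.06],
    [[0,0,0.04],[0,0,0],0.06],
    [[0,0,0.006],[0,0,0],0.06],
    [[0,0,0],[0,0,0],0.06]
  ]
}}

```text
time_s: 2.98
tcp_pos: [0.4497, 0.2215, 0.2228]
eef_rot: [-3.138, -0.014, 0.188]
contact_force: [0.5, 0.2, 0.9]
gripper_width: 0.698
```

Run:
```python
from h import *
o=ctrl.get_obs();print(o["time_s"],o["tcp_pos"].round(4),o["eef_rot"].round(4),toolshift([.4467,.2234,.063]).round(4))
a=imaging.read_camera("top")[190:290,120:220];b=imaging.read_camera("side")[260:360,220:320]
cv2.imwrite("pics/z2.png",cv2.resize(np.hstack([a,b]),None,fx=4,fy=4,interpolation=2)[:,:,::-1])
```

```text
2.975 [0.4497 0.2215 0.2228] [-3.1382 -0.0141  0.1876] [-0.0048 -0.0019  0.0047]
```

View pics/z2.png

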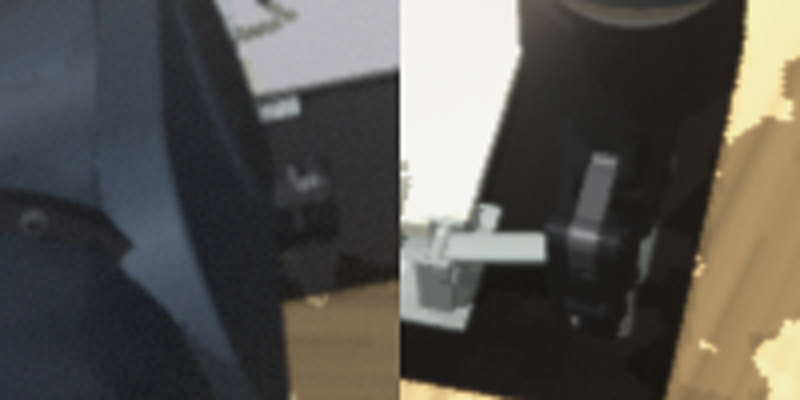

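The side view shows the fingers on both sides of the bar end at about crop (590,260). I'll trim the offset, then close.

Emit:
{"api": "move_arm", "payload": {
  "moves": [
    [[-0.003,-0.002,0.004],[0,-0.16,-0.1],0.06],
    [[0,0,0],[0,0,0],0.02],
    [[0,0,0],[0,0,0],0.015],
    [[0,0,0],[0,0,0],0.015],
    [[0,0,0],[0,0,0],0.015]
  ],
  "force": 60
}}

```text
time_s: 3.7
tcp_pos: [0.4467, 0.2219, 0.2208]
eef_rot: [-3.141, -0.002, 0.199]
contact_force: [0.2, 0.4, -1.3]
gripper_width: 0.257
```

Run:
```python
from h import *
o=ctrl.get_obs();print(o["time_s"],o["tcp_pos"].round(4),o["eef_rot"].round(4),o["gripper_width"]*.0854,o["contact_force"],toolshift([.4467,.2234,.063]).round(4))
a0=.367
for a in np.arange(a0,1.36,.1):print(a.round(2),(.08*(np.cos(a)-np.cos(a+.1))).round(4),(.08*(np.sin(a+.1)-np.sin(a))).round(4))
```

```text
3.7 [0.4467 0.2219 0.2208] [-3.1407e+00 -1.9000e-03  1.9920e-01] 0.021989839833524604 [ 0.22180416  0.43822581 -1.29649571] [-0.     -0.0013  0.0028]
0.37 0.0032 0.0073
0.47 0.004 0.007
0.57 0.0046 0.0065
0.67 0.0053 0.006
0.77 0.0058 0.0055
0.87 0.0063 0.0049
0.97 0.0068 0.0042
1.07 0.0072 0.0035
1.17 0.0075 0.0028
1.27 0.0077 0.002
```

The jaws stopped at 22 mm, so the bar is pinched. Next, lift along the arc.

Emit:
{"api": "move_arm", "payload": {
  "moves": [
    [[0.0032,0,-0.0073],[0,0,0],0.015],
    [[0.004,0,-0.007],[0,0,0],0.015],
    [[0.0046,0,-0.0065],[0,0,0],0.015],
    [[0.0053,0,-0.006],[0,0,0],0.015],
    [[0.0058,0,-0.0055],[0,0,0],0.015]
  ]
}}

```text
time_s: 4.32
tcp_pos: [0.4699, 0.2267, 0.2538]
eef_rot: [-3.141, 0.002, 0.2]
contact_force: [-0.1, 0.6, -9.5]
gripper_width: 0.259
```

```bash
cat > s.py <<'E'
from h import *
o=ctrl.get_obs();print(o["time_s"],o["tcp_pos"].round(4),o["eef_rot"].round(4),o["gripper_width"]*.0854,o["contact_force"].round(1))
p=[.5199,.2381,.1983]
for a in (0,.87,1.1,1.2,1.3): print(a,toolshift(tip(p,a)[0]).round(4))
E
python3 s.py
```

```text
4.325 [0.4699 0.2267 0.2538] [-3.1412e+00  1.7000e-03  1.9960e-01] 0.022116504938197157 [-0.1  0.6 -9.5]
0 [-0.0283 -0.0013  0.0649]
0.87 [-0.     -0.0013  0.0037]
1.1 [ 0.0153 -0.0012 -0.0065]
1.2 [ 0.0225 -0.0012 -0.0098]
1.3 [ 0.0301 -0.0012 -0.0123]
```

Emit:
{"api": "move_arm", "payload": {
  "moves": [
    [[0.0065,0,-0.0045],[0,0,0],0.015],
    [[0.0068,0,-0.004],[0,0,0],0.015],
    [[0.0072,0,-0.0035],[0,0,0],0.015],
    [[0.0075,0,-0.0028],[0,0,0],0.015],
    [[0.003,0,-0.001],[0,0,0],0.015],
    [[0,0,0],[0,0,0],0.015],
    [[0,0,0],[0,0,0],0.015]
  ]
}}

```text
time_s: 5.2
tcp_pos: [0.5023, 0.2337, 0.2713]
eef_rot: [-3.141, 0.002, 0.202]
contact_force: [-0.5, 0.4, -4.5]
gripper_width: 0.224
```

```bash
cat >> s.py <<'E'
import sys
a=imaging.read_camera("top")[90:290,80:280];b=imaging.read_camera("side")[180:380,120:320]
cv2.imwrite(f"pics/{sys.argv[1]}.png",cv2.resize(np.hstack([a,b]),None,fx=2,fy=2,interpolation=2)[:,:,::-1])
E
python3 s.py z3
```

```text
5.2 [0.5023 0.2337 0.2713] [-3.1412e+00  2.3000e-03  2.0180e-01] 0.01910311992789666 [-0.5  0.4 -4.5]
0 [-0.0614 -0.001   0.0825]
0.87 [-0.0331 -0.0009  0.0212]
1.1 [-0.0178 -0.0008  0.0111]
1.2 [-0.0105 -0.0008  0.0078]
1.3 [-0.0029 -0.0008  0.0052]
```

View pics/z3.png

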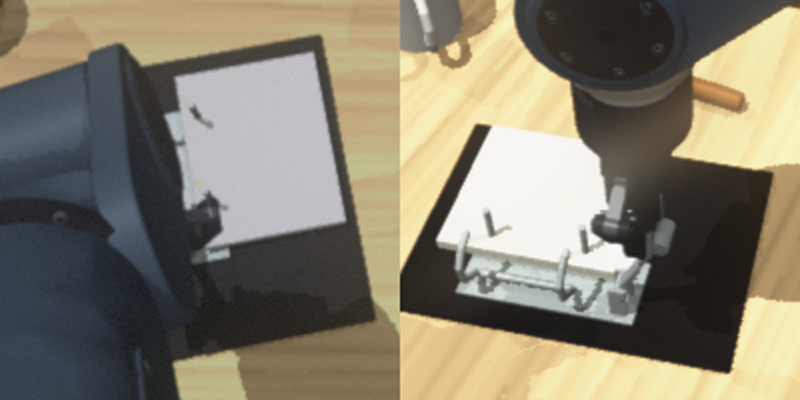

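Run:
```python
from h import *
p=[.5199,.2381,.1983]
for a in(.7,.9,1,1.1,1.2,1.3): print(a,proj("side",bar(p,a)).round(1).tolist())
o=ctrl.get_obs();print("grasp pt",proj("side",o["tcp_pos"]-[0,0,.155]),proj("side",o["tcp_pos"]-[0,0,.173]))
im=imaging.read_camera("side")[235:355,190:310]
cv2.imwrite("pics/z4.png",cv2.resize(im,None,fx=5,fy=5,interpolation=2)[:,:,::-1])
```

```text
0.7 [[271.4, 304.4], [267.6, 317.9]]
0.9 [[263.7, 298.6], [259.8, 311.9]]
1 [[259.4, 295.9], [255.3, 309.2]]
1.1 [[254.7, 293.4], [250.5, 306.7]]
1.2 [[249.8, 291.1], [245.5, 304.4]]
1.3 [[244.7, 289.1], [240.2, 302.4]]
grasp pt [[240.27200984 292.61883735]] [[240.80073315 300.08580785]]
```

View pics/z4.png

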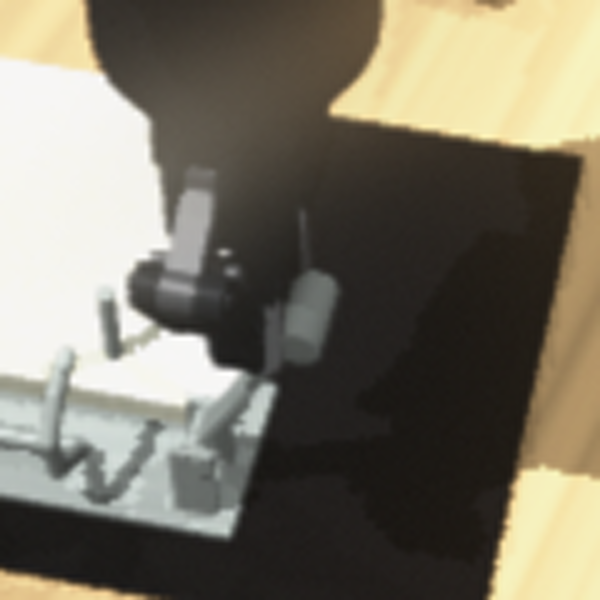

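Bar centre is at about (252.6,298.6) in the side view, so the lever is near 1.1 rad. It has slipped out of the pads to their -x side, and the pads now straddle the strip with the bar against their back edges. Moving on in +x drags the lever the rest of the way.

Emit:
{"api": "move_arm", "payload": {
  "moves": [
    [[0.006,0,-0.002],[0,0,0],0.016],
    [[0.006,0,-0.001],[0,0,0],0.016],
    [[0.005,0,-0.001],[0,0,0],0.016],
    [[0,0,0],[0,0,0],0.016],
    [[0,0,0],[0,0,0],0.016]
  ]
}}

```text
time_s: 5.98
tcp_pos: [0.52, 0.2374, 0.2757]
eef_rot: [-3.141, 0.004, 0.201]
contact_force: [-2.4, 0.2, -1.9]
gripper_width: 0.226
```

```bash
python3 s.py z5
python3 - <<'E'
from h import *
im=imaging.read_camera("side")[235:355,190:310]
cv2.imwrite("pics/z6.png",cv2.resize(im,None,fx=5,fy=5,interpolation=2)[:,:,::-1])
E
```

```text
5.975 [0.52   0.2374 0.2757] [-3.141   0.0036  0.2014] 0.01928821452184348 [-2.4  0.2 -1.9]
0 [-0.0791 -0.0008  0.087 ]
0.87 [-0.0509 -0.0008  0.0257]
1.1 [-0.0356 -0.0007  0.0155]
1.2 [-0.0283 -0.0007  0.0122]
1.3 [-0.0207 -0.0007  0.0097]
```

View pics/z6.png

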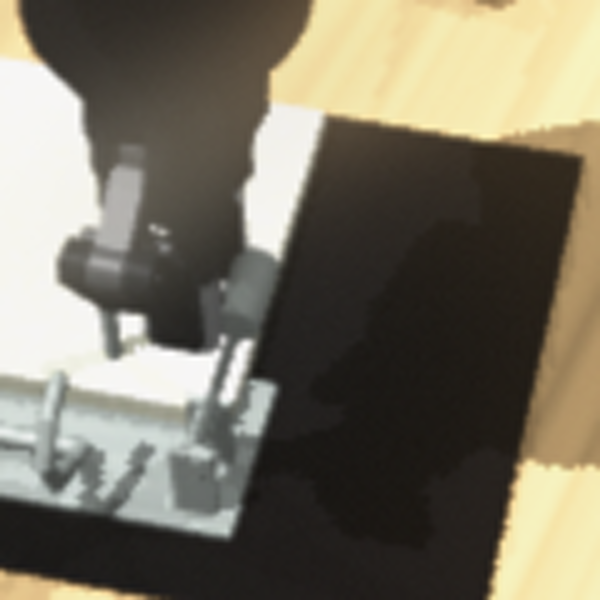

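The bar is at about (239.6,293.6), which puts the lever near 1.35 rad. The rings are wide open and step 1 is met. The fingers stand on the +x side of the bar, so I'll close them and push it over in -x.

Emit:
{"api": "move_arm", "payload": {
  "moves": [
    [[0.003,0,0],[0,0,0],0.0],
    [[0,0,0],[0,0,0],0.0],
    [[0,0,0],[0,0,0],0.0],
    [[0,0,0],[0,0,0],0.0]
  ],
  "force": 20
}}

```text
time_s: 6.62
tcp_pos: [0.523, 0.238, 0.276]
eef_rot: [-3.141, 0.003, 0.201]
contact_force: [-2.2, 0.7, -1.9]
gripper_width: 0.224
```

Something is still pinched at 19 mm. I'll open, clear upwards, close, and come back down on the +x side.

Emit:
{"api": "move_arm", "payload": {
  "moves": [
    [[0,0,0],[0,0,0],0.06],
    [[0,0,0],[0,0,0],0.06],
    [[0,0,0],[0,0,0],0.06],
    [[0.005,0,-0.03],[0,0,0],0.06],
    [[0.005,0,-0.01],[0,0,0],0.0],
    [[0,0,0],[0,0,0],0.0],
    [[0,0,0],[0,0,0],0.0],
    [[0,0,0],[0,0,0],0.0],
    [[0,0,0],[0,0,0],0.0]
  ],
  "force": 20
}}

```text
time_s: 7.75
tcp_pos: [0.5334, 0.2397, 0.315]
eef_rot: [-3.141, 0.003, 0.199]
contact_force: [-0.0, -0.2, 0.1]
gripper_width: -0.004
```

```bash
python3 s.py z7
python3 - <<'E'
from h import *
im=imaging.read_camera("side")[235:355,190:310]
cv2.imwrite("pics/z8.png",cv2.resize(im,None,fx=5,fy=5,interpolation=2)[:,:,::-1])
E
```

```text
7.75 [0.5334 0.2397 0.315 ] [-3.1409e+00  2.8000e-03  1.9930e-01] -0.0003309096712874254 [-0.  -0.2  0.1]
0 [-0.0927 -0.001   0.1263]
0.87 [-0.0645 -0.001   0.0651]
1.1 [-0.0492 -0.001   0.0549]
1.2 [-0.0419 -0.001   0.0516]
1.3 [-0.0344 -0.001   0.0491]
```

View pics/z8.png

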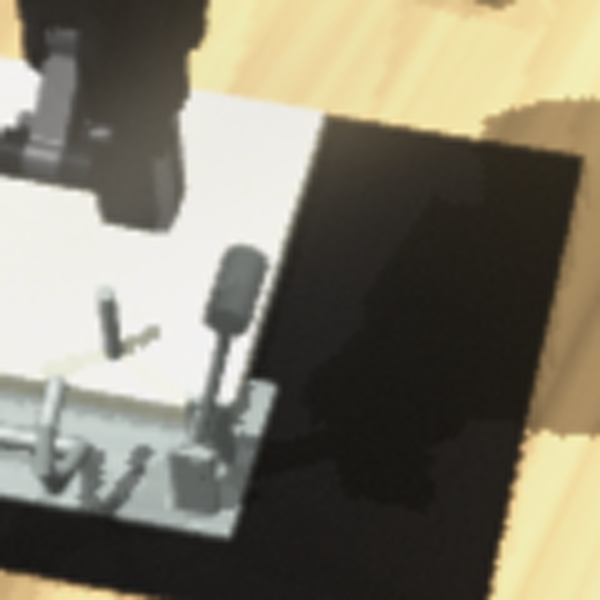

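The lever stands free and upright at about 1.4 rad (bar at about (237,293)), with the shut fingers on its +x side. Next, lower them and push.

Emit:
{"api": "move_arm", "payload": {
  "moves": [
    [[0,0,0.025],[0,0,0],0.0],
    [[0,0,0.02],[0,0,0],0.0],
    [[-0.01,0,0],[0,0,0],0.0],
    [[-0.012,0,0],[0,0,0],0.0],
    [[-0.012,0,0],[0,0,0],0.0],
    [[-0.012,0,0],[0,0,0],0.0],
    [[-0.012,0,0],[0,0,0],0.0],
    [[-0.012,0,0],[0,0,0],0.0]
  ]
}}

```text
time_s: 8.9
tcp_pos: [0.4607, 0.2252, 0.2722]
eef_rot: [-3.14, -0.003, 0.199]
contact_force: [-1.0, 0.5, -0.4]
gripper_width: -0.001
```

```bash
python3 s.py z9
```

```text
8.9 [0.4607 0.2252 0.2722] [-3.1399 -0.0034  0.1994] -0.00012688424279660177 [-1.   0.5 -0.4]
0 [-0.0203 -0.0006  0.0832]
0.87 [ 0.0083 -0.0007  0.0221]
1.1 [ 0.0237 -0.0007  0.012 ]
1.2 [ 0.031  -0.0007  0.0088]
1.3 [ 0.0386 -0.0007  0.0063]
```

View pics/z9.png

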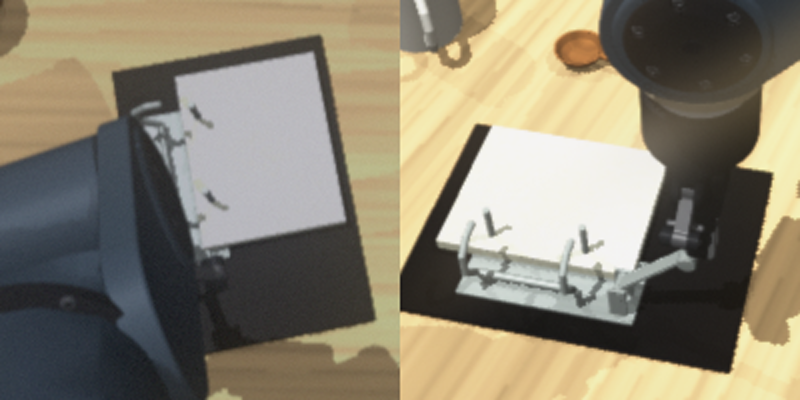

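The lever is now part-way down (around 0.8 rad), with the bar just below the fingertips. Press down.

Emit:
{"api": "move_arm", "payload": {
  "moves": [
    [[-0.003,0,0.009],[0,0,0],0.0],
    [[-0.003,0,0.009],[0,0,0],0.0],
    [[-0.003,0,0.009],[0,0,0],0.0],
    [[-0.003,0,0.009],[0,0,0],0.0],
    [[-0.003,0,0.009],[0,0,0],0.0],
    [[-0.001,0,0.006],[0,0,0],0.0],
    [[0,0,0.003],[0,0,0],0.0]
  ]
}}

```text
time_s: 9.88
tcp_pos: [0.4414, 0.2214, 0.216]
eef_rot: [-3.141, 0.01, 0.2]
contact_force: [-0.8, -0.6, 0.9]
gripper_width: -0.003
```

```bash
sed -i '/^import sys/,$d' s.py; python3 s.py
```

```text
9.875 [0.4414 0.2214 0.216 ] [-3.1412  0.0096  0.1996] -0.00027623211844314457 [-0.8 -0.6  0.9]
0 [ 0.0021 -0.0008  0.027 ]
0.87 [ 0.0299 -0.0008 -0.0344]
1.1 [ 0.0451 -0.0008 -0.0447]
1.2 [ 0.0523 -0.0008 -0.0481]
1.3 [ 0.0599 -0.0008 -0.0507]
```

Emit:
{"api": "move_arm", "payload": {
  "moves": [
    [[0.002,0,0.003],[0,0,0],0.0],
    [[0,0,0.003],[0,0,0],0.0],
    [[0,0,0],[0,0,0],0.0]
  ]
}}

```text
time_s: 10.25
tcp_pos: [0.443, 0.222, 0.2134]
eef_rot: [-3.141, 0.013, 0.2]
contact_force: [-8.0, -5.3, 19.5]
gripper_width: 0.001
```

A reaction of about 20 N at fingertip height 40 mm means the lever is on its stop. Now retreat and check.

Emit:
{"api": "move_arm", "payload": {
  "moves": [
    [[0,0,-0.02],[0,0,0],0.0],
    [[0,0,-0.05],[0,0,0],0.0],
    [[0,0,-0.06],[0,0,0],0.0],
    [[0,0.06,0],[0,0,0],0.0],
    [[0,0.06,0],[0,0,0],0.0],
    [[0,0.06,0],[0,0,0],0.0],
    [[0,0.06,0],[0,0,0],0.0],
    [[0,0,0],[0,0,0],0.0],
    [[0,0,0],[0,0,0],0.0]
  ]
}}

```text
time_s: 11.38
tcp_pos: [0.4963, -0.0194, 0.3505]
eef_rot: [3.14, 0.001, 0.202]
contact_force: [-0.2, 0.5, 0.2]
gripper_width: -0.001
```

Run:
```python
from h import *
p=[.5199,.2381,.1983]
for a in(0,.06,.12,.2): print(a,proj("side",tip(p,a)).round(1),proj("top",tip(p,a)).round(1))
s=imaging.read_camera("side");t=imaging.read_camera("top");print(ctrl.get_obs()["contact_force"])
k=lambda i,y,x:cv2.resize(i[y:y+80,x:x+80],None,fx=5,fy=5,interpolation=2)
cv2.imwrite("pics/z10.png",np.hstack([k(t,200,130),k(s,280,230)])[:,:,::-1])
b=cv2.imread("pics/top0.png")[:,:,::-1];print("small diff",np.abs(b[110:225,370:470].astype(int)-t[110:225,370:470]).max(2).mean(), (np.abs(b[180:220,390:420].astype(int)-t[180:220,390:420]).max()))
```

```text
0 [[281.6 332.9]] [[174.6 257.9]]
0.06 [[281.6 331.1]] [[174.  257.5]]
0.12 [[281.3 329.3]] [[173.4 257. ]]
0.2 [[280.7 326.9]] [[172.5 256. ]]
[-0.81699205  0.14038996  0.68658052]
small diff 58.138260869565215 97
```

View pics/z10.png

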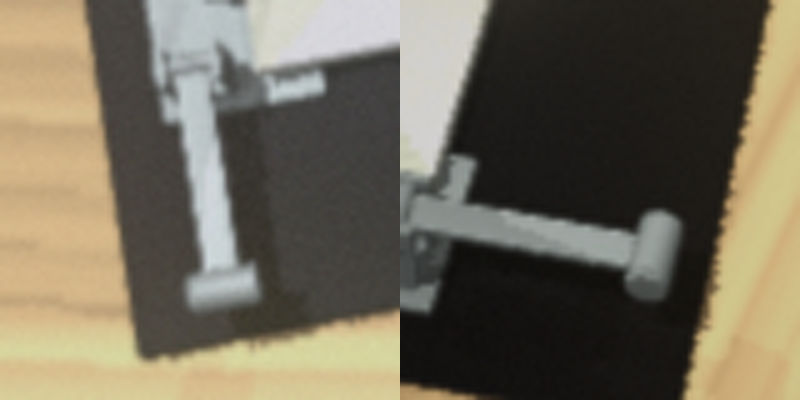

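Top (173.9,256.5) and side (280.3,330.5) suggest the lever is near home, about 0.05 rad, but the views differ by a pixel or so. A second, firmer press is cheap, so first I'll compute the way back.

Run:
```python
from h import *
tt,ts=[173.9,256.6],[280.3,330.5]
X=least_squares(lambda X:np.r_[proj("top",X)[0]-tt,proj("side",X)[0]-ts],[.44,.22,.06]);print("tri tip",X.x.round(4),X.fun.round(2))
o=ctrl.get_obs();print(o["eef_rot"],toolshift(X.x).round(4))
b=cv2.imread("pics/side0.png")[:,:,::-1];t=imaging.read_camera("side")
d=np.abs(b[125:185,230:340].astype(int)-t[125:185,230:340]).max(2);print(d.mean(),(d>40).sum())
```

```text
tri tip [0.4434 0.2225 0.0395] [-0.03 -0.18  0.15  0.04]
[3.13949208e+00 1.27014590e-03 2.03195391e-01] [-0.0026 -0.2475  0.1555]
14.188939393939394 434
```

Triangulation puts the bar at z ≈ 39.5 mm, about 0.07 rad. That is inside the limit, but not by a wide margin, so I'll press once more.

Emit:
{"api": "move_arm", "payload": {
  "moves": [
    [[0,-0.06,0],[0,0,0],0.0],
    [[0,-0.06,0],[0,0,0],0.0],
    [[0,-0.06,0],[0,0,0],0.0],
    [[-0.003,-0.06,0],[0,0,0],0.0],
    [[0,-0.007,0.02],[0,0,0],0.0],
    [[0,0,0.05],[0,0,0],0.0],
    [[0,0,0.04],[0,0,0],0.0],
    [[0,0,0],[0,0,0],0.0]
  ]
}}

```text
time_s: 12.52
tcp_pos: [0.4376, 0.2383, 0.2389]
eef_rot: [3.141, -0.004, 0.218]
contact_force: [0.0, 0.6, 0.5]
gripper_width: -0.002
```

Run:
```python
from h import *
print(toolshift([.4434,.2225,.0395+.007+.018]).round(4),ctrl.get_obs()["eef_rot"])
```

```text
[0.0015 0.0164 0.0195] [ 3.14054822 -0.00426435  0.21769345]
```

Emit:
{"api": "move_arm", "payload": {
  "moves": [
    [[0.002,0.016,0.008],[0,0,0],0.0],
    [[0,0,0.008],[0,0,0],0.0],
    [[0,0,0.003],[0,0,0],0.0],
    [[0,0,0.003],[0,0,0],0.0],
    [[0,0,0.003],[0,0,0],0.0]
  ]
}}

```text
time_s: 13.15
tcp_pos: [0.4447, 0.2228, 0.2167]
eef_rot: [3.142, -0.011, 0.218]
contact_force: [0.1, -0.4, 1.2]
gripper_width: -0.002
```

Emit:
{"api": "move_arm", "payload": {
  "moves": [
    [[0,0,0.003],[0,0,0],0.0],
    [[0,0,0.003],[0,0,0],0.0]
  ]
}}

```text
time_s: 13.4
tcp_pos: [0.4449, 0.2231, 0.2121]
eef_rot: [-3.142, -0.011, 0.218]
contact_force: [-14.1, -6.4, 47.4]
gripper_width: 0.001
```

Emit:
{"api": "move_arm", "payload": {
  "moves": [
    [[0,0,0.003],[0,0,0],0.0]
  ]
}}

```text
time_s: 13.52
tcp_pos: [0.4449, 0.2232, 0.2116]
eef_rot: [3.141, -0.011, 0.219]
contact_force: [-17.9, -7.4, 58.7]
gripper_width: -0.0
```

Contact began only below about 43 mm and the stop is hard at 40 mm, so the lever is home. Retreat straight up and check.

Emit:
{"api": "move_arm", "payload": {
  "moves": [
    [[0,0,-0.02],[0,0,0],0.0],
    [[0,0,-0.05],[0,0,0],0.0],
    [[0,0,-0.06],[0,0,0],0.0],
    [[-0.02,0.055,-0.02],[0,0,0],0.0],
    [[-0.02,0.055,0],[0,0,0],0.0],
    [[-0.02,0.055,0],[0,0,0],0.0],
    [[-0.02,0.055,0],[0,0,0],0.0],
    [[0,0,0],[0,0,0],0.0],
    [[0,0,0],[0,0,0],0.0]
  ]
}}

```text
time_s: 14.65
tcp_pos: [0.4122, -0.0149, 0.3674]
eef_rot: [3.139, -0.017, 0.221]
contact_force: [-0.0, 0.4, 0.2]
gripper_width: 0.005
```

Run:
```python
from h import *
s=imaging.read_camera("side");t=imaging.read_camera("top");o=ctrl.get_obs();print(o["contact_force"],o["time_s"],o["dq"].round(3))
k=lambda i,y,x:cv2.resize(i[y:y+80,x:x+80],None,fx=5,fy=5,interpolation=2)
L=np.hstack([k(t,200,130),k(s,280,230)]);
cv2.imwrite("pics/z11.png",np.vstack([L,np.hstack([cv2.resize(s[120:190,225:345],(400,200)),cv2.resize(cv2.imread("pics/side0.png")[120:190,225:345,::-1],(400,200))])])[:,:,::-1])
```

```text
[ 0.40700791  0.28646059 -0.19243869] 14.75 [ 0.012  0.003 -0.     0.    -0.001  0.   ]
```

View pics/z11.png

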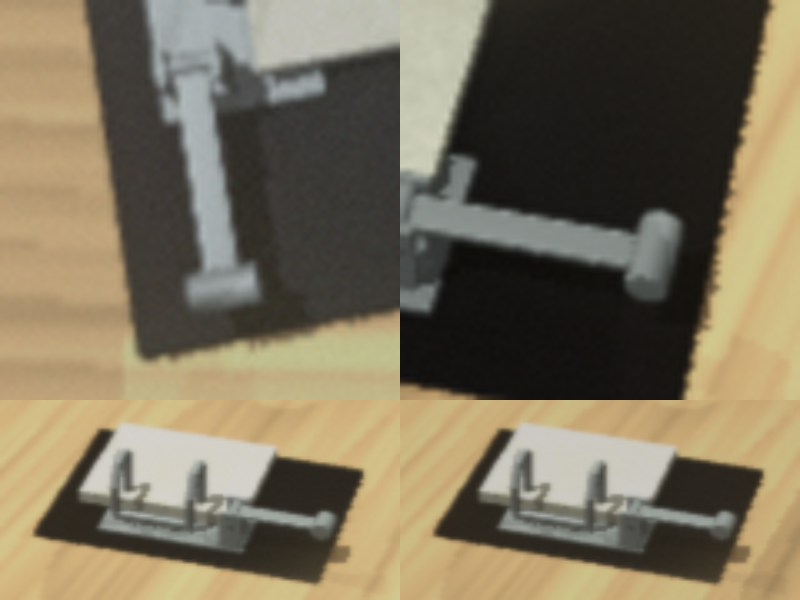

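The lever has not moved despite nearly 60 N, with its bar at the same pixels as before (side (280.3,330.5)). It is on its home stop, and the small offset is calibration error. The smaller file looks the same as at the start. I'm handing in.

```bash
python3 -c "
from plant import ctrl
print(ctrl.close_job())"
```

```text
the job is handed in; nothing more can be done
None
```

I lifted the larger file's lever to about 1.35–1.4 rad, so its rings were wide open, then pressed it back down to its stop. I let go, moved the arm clear and handed the job in at about 15 s.

- **Lift:** the bar slipped out of the pinch near 1.1 rad. I dragged it the rest of the way with the back edges of the pads, and a picture showed it upright and free.
- **Press:** I pushed the lever over and down with the fingers shut. Because my readings disagreed, I pressed a second time.
- **Disagreement at home:** the camera fit put the lever at about 0.07 rad, which is below 0.12 but not exactly level. Both presses met a hard stop with the fingertips about 40 mm above the counter, where a level lever should stop them. Nearly 60 N on the second press did not move the bar in the pictures, so I put the difference down to calibration error.
- **Final checks:** nothing was touching the arm, which read under 1 N. The smaller file looked the same as at the start. I did not view the larger file's rings after the last press; they are linked to the lever.

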